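Clamp the jaw model in the bench holder

ROBOT

A 6-joint arm with a two-finger parallel gripper is mounted at the origin on the work surface. World frame = base frame: x ahead of the robot, y to its left, z up, the work surface at z = 0. Lengths are in m, angles in rad, forces in N, time in s.
With the tool pointing down it reaches from about 0.35 to 0.775 m from the base axis. Payload 7.3 kg.
Tool frame: the origin (TCP) lies midway between the tips of the shut fingers; the grasp point (between the pads) lies 19 mm behind it (robot.grip_depth is the z of the grasp point in the tool frame, in m); z points along the fingers, y is the line along which they close (so a half turn about z gives the same grasp; the last joint's range is limited). The gripper opens to 92 mm and grips with 3 to 60 N. Pads are 19 mm wide; open, the fingers measure 130 mm over their backs; the gripper's body (75 mm by 190 mm) begins 47 mm behind the grasp point.
Start: joints at [-1.334, 0.342, 1.524, -0, 1.275, -0.146], TCP at [0.196, -0.487, 0.206] pointing down, gripper open.
Joint ranges: [-2.53, 2.53], [-0.77, 2.02], [0.04, 2.7], [-1, 4.14], [0.28, 2.66], [-3.11, 3.11]. Speed limits (rad/s): [2.57, 2.57, 3.14, 3.14, 3.14, 3.14].

INTERFACE

Orientations are given as [roll, pitch, yaw] about the fixed x, y, z axes, in that order (R = Rz(yaw) Ry(pitch) Rx(roll)).
In Python, from cell import robot, viewer gives the robot as it stands.
- The arm moves only by the tool step_arm, never from a script. Its argument "increments" is a list of rows, each an object with "delta_pos": the shift along the tool's x, y, z in cm, a list of three; "dr": the turn, a rotation vector about the tool's x, y, z in degrees, a list of three; "fingers": the closure, from -1 (fully open) to 1 (shut), so that 0 is half open. In form: [{"delta_pos": [tx, ty, tz], "dr": [wx, wy, wz], "fingers": fingers}, ...]. A call has exactly 5 rows; each row is the pose to reach, as a shift and turn from the pose commanded when the call began, along the tool's axes at that moment; what a row does not reach only later rows make up. A row lasts 1/8 s, in which the tool goes at most 62.5 mm and 10.7 degrees, less where a joint would pass 70% of its speed; a pose out of reach is approached as far as the arm can. A call with a gripper value outside its range is refused whole. The fingers move at their own pace and stop on an object; "newtons" is the grip in N (left out, the last holds). Time passes only in rows, so rows that repeat a pose let the fingers close, or fill a call up. It gives the time, the measured TCP pose, the force, the opening and the grip force at its end, in the units of the state.
- robot.observe(): the state, without advancing time (a new reading comes with each control period).
- viewer.read_camera(name): name is "scene" or "top" or "wrist"; returns the picture (400x640x3 uint8, red, green, blue); there is no depth.
- viewer.camera_params(name): a dict with "K" (3x3 intrinsics, pixels), "T" (4x4, takes a point from camera to world coordinates). Camera axes: x right, y down, z forward; pixel columns grow to the right and rows downward; lengths in m; the calibration is good to about 2 mm. A picture is of the moment at which its call begins: read the wrist's pose just before it. camera_params takes no time and is no camera call; for the wrist camera it gives the pose at the moment of the call.
- robot.hand_in(): hands the job in; it is judged then, once.
The state is a dict: "time": time; "qpos": joint angles; "qvel": joint speeds; "joint_efforts": joint torques, N m; "tool_pos": TCP position; "tool_rot": TCP orientation; "contact_force": force on the tool from outside, world axes, zero at the start; "torque": the same for the moment, N m; "opening": finger opening in m; "grip_force": force on a finger pad.
Only numpy, scipy, OpenCV 4.12 (cv2) and the standard library are available. Lean on these libraries where they do the work, as an engineer would, in place of code of your own. Each camera call takes 0.05 s, during which the arm holds its last target. There are 200 camera calls.

TASK

Clamp the jaw model down for practice: with a finger, push the holder's aluminium strap round until it stops over the model, and only then push the green cam lever all the way down so that the rubber pad presses on the model. Nothing is to be picked up: leave the model seated in its nest, leave the other things on the table where they are, and finish with the hand clear.

Things in the scene. Friction and masses are not known exactly. Their poses are not given: they have to be found in the camera images.
- station: clamp holder fixed to the table: grey base plate 120 (x) x 250 (y) x 12 mm. Origin: centre of its underside; z up. The nest for the model is around (0, -50) mm, with lips up to 20 mm above the table. An upright pivot post stands at (0, +85) mm in this frame. The strap bar turns about the post with its pad about 46 to 52 mm above the table; the cam lever sits on top of the post.
- pivot (a point): point on the vertical axis of the pivot post, 76 mm above the table (level with the raised strap's top). Axes as the station's.
- strap (a joint): angle of the strap about the upright post, rad. 0 = hard stop, strap pointing from the post along the station's -y, over the model; it grows as the strap swings out towards the station's +x (anticlockwise seen from above), up to 1.7. It stays where it is left; about 1.5 N at the end turns it. The cam lever turns with it, on the opposite side of the post.
- strap_end (a point): centre of the strap bar's free end face, 120 mm from the pivot axis. The aluminium bar is 22 mm wide and 16 mm thick, spanning 60 to 76 mm above the table while the lever is up (it rides down 6.8 mm at most with the lever). x axis across the bar, in the opening direction; the bar runs from here along +y to the post.
- pad (a point): centre of the underside of the black rubber pad (20 mm across, 8 mm thick) under the strap, 105 mm from the pivot axis, 52 mm above the table while the lever is up. With the strap at its stop it is over the model's bare ledge (46 mm above the table).
- bar: the strap bar with its rubber pad. Origin on the pivot axis at table height (while the lever is up); it extends from there along its own -y.
- lever (a joint): angle of the green cam lever, rad. 0 = raised 57 degrees above level; it grows as the lever is pushed down; 1.0 = fully down (level, hard stop), clamped. It stays where it is left (stiff cam: about 6 to 8 N downwards at the tip). Its hinge is level, 90 mm above the table on the pivot axis; the lever points from there away from the strap (along +y of the bar).
- lever_tip (a point): on the upper face of the cam lever, on its middle line, 90 mm from the lever's hinge and 10 mm from its end; the paddle there is 20 mm wide, 45 mm long, 10 mm thick.
- model: jaw model loose in the nest: tan plaster base 80 (x) x 100 (y) x 34 mm, pink gum and ivory teeth up to 46 mm above its underside on its -y half, bare flat ledge on its +y half. Origin: centre of its underside; when seated it is at (0, -50, 12) mm in the station's frame, within about 2.5 mm.
- bur_pot: bystander: steel bur pot, 26 mm across, 34 mm tall, standing loose on a corner of the base plate. Origin: centre of its underside.
- spare_model: bystander: second jaw model in white plaster, 80 x 100 x 46 mm, lying loose on the table. Origin: centre of its underside.
- jar: bystander: glass jar with white cap, 60 mm across, 85 mm tall. Origin: centre of its underside.
- handpiece: bystander: thin blue scalpel handle with steel tip, about 165 mm long, 12 mm high, lying on the table. Origin: centre of its underside, on the body's middle.
- case: bystander: grey instrument case with a lime-green band, 130 x 190 x 66 mm. Origin: centre of its underside.
- mug: bystander: steel mug, 76 mm across, 90 mm tall, handle to its +y. Origin: centre of its underside.
- lid_cap: bystander: white plastic screw lid, 60 mm across, 14 mm high. Origin: centre of its underside.
Not all that is in view belongs to the job. What is shaped like the model but orange or red is not meant.

How it is judged:
By the outcome, as a careful person would: the job done as asked, in the order asked, and still so for the second after the job is handed in, with the robot touching nothing.
It also fails if it takes over 48 s, if anything falls off the work surface, if the arm or the gripper's body presses on something with over 40 N, if the wrist force passes 120 N, or if a joint passes its speed limit or range.

## Working session

There is one attempt and no reset: what is moved stays moved. The work goes in short steps, Python scripts to look and compute and a tool call to move; the robot and the scene stay as the last step left them, time stands still between calls to the robot, and variables do not carry over. Pictures are saved under pics/ and viewed, at most 10 in all, crops included, and the job is handed in when it is done.

Besides the shell and the picture viewer there is one more tool, called after ">>>" as name([rows], argument=value, ...), one row to a line, values as JSON. step_arm: Moves the arm, as the interface text tells. Its arguments: {"type":"object","properties":{"increments":{"type":"array"},"newtons":{"type":"number"}},"required":["increments"]}

```bash
mkdir -p pics; ls; python3 - <<'E'
from cell import robot, viewer
import cv2
for n in ("top","scene"):
    cv2.imwrite(f"pics/{n}0.png", viewer.read_camera(n)[:,:,::-1])
    p=viewer.camera_params(n); print(n,p["K"].tolist(),p["T"].round(3).tolist())
s=robot.observe(); print(s["tool_pos"],s["tool_rot"],s["time"])
E
```

```text
pics
top [[415.150590080018, 0.0, 324.48859299167776], [0.0, 415.150590080018, 194.54034198279925], [0.0, 0.0, 1.0]] [[0.013, -0.992, 0.122, 0.347], [-1.0, -0.012, 0.014, 0.014], [-0.012, -0.122, -0.992, 1.504], [0.0, 0.0, 0.0, 1.0]]
scene [[382.2587183336047, 0.0, 323.1982198158483], [0.0, 382.2587183336047, 193.6343369890236], [0.0, 0.0, 1.0]] [[0.868, 0.321, -0.378, 0.949], [0.496, -0.539, 0.681, -0.731], [0.014, -0.779, -0.627, 0.838], [0.0, 0.0, 0.0, 1.0]]
[ 0.19602777 -0.4866337   0.20532102] [-3.14027040e+00 -2.14013859e-04  3.82781742e-01] 0.1
```

View pics/top0.png

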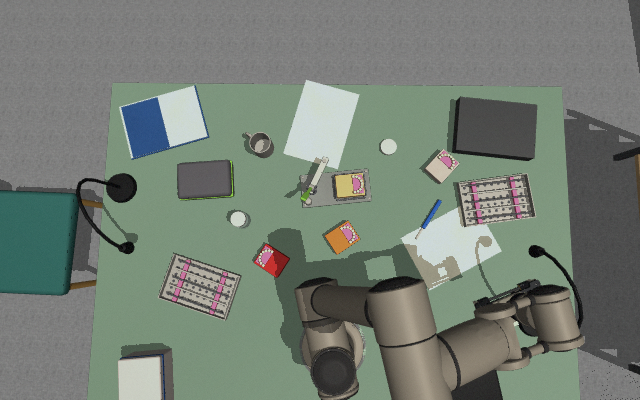

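View pics/scene0.png

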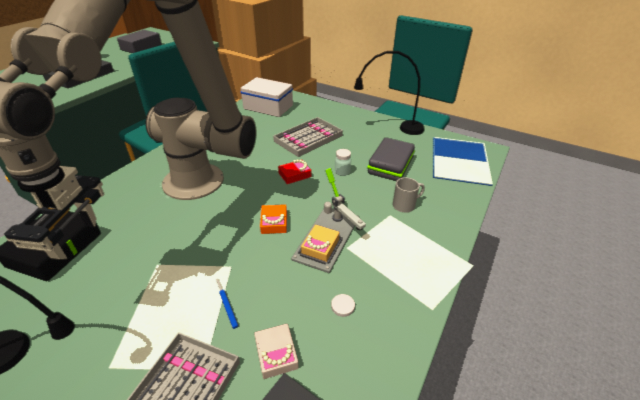

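The top view shows the station at about px (336,188). Its nest is on the right (world -y), the strap is swung out toward (322,160), and the green lever is near (305,197). I'll enlarge both views for corners.

```bash
python3 - <<'E'
import cv2, numpy as np
a=cv2.imread("pics/top0.png")[145:220,280:390]; b=cv2.imread("pics/scene0.png")[160:275,280:380]
a=cv2.resize(a,None,fx=5,fy=5,interpolation=cv2.INTER_CUBIC);b=cv2.resize(b,None,fx=5,fy=5,interpolation=cv2.INTER_CUBIC)
cv2.imwrite("pics/ta.png",a);cv2.imwrite("pics/sb.png",b)
E
```

```text
(no output)
```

View pics/ta.png

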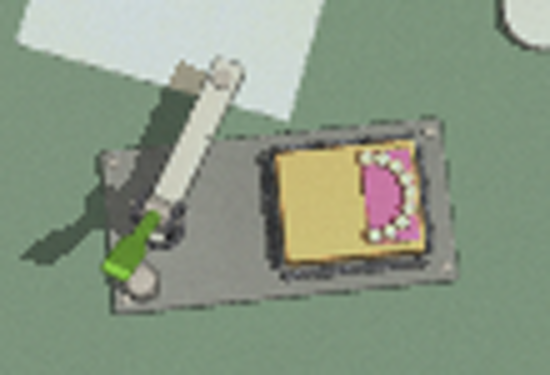

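View pics/sb.png

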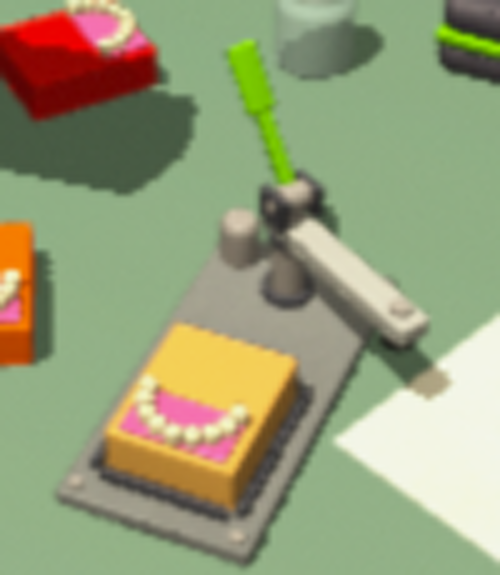

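```bash
cat > h.py <<'E'
import numpy as np
from scipy.spatial.transform import Rotation as R
from cell import robot, viewer
def ray(cam,uv,z):
    p=viewer.camera_params(cam);K=np.array(p["K"]);T=np.array(p["T"])
    d=T[:3,:3]@np.linalg.solve(K,[uv[0],uv[1],1]);o=T[:3,3]
    return o+d*(z-o[2])/d[2]
def proj(cam,X):
    p=viewer.camera_params(cam);K=np.array(p["K"]);T=np.array(p["T"])
    c=K@(T[:3,:3].T@(np.asarray(X)-T[:3,3]));return c[:2]/c[2]
def totool(d):
    s=robot.observe();return R.from_euler("xyz",s["tool_rot"]).inv().apply(d)*100
E
python3 - <<'E'
from h import *
np.set_printoptions(precision=4,suppress=True)
t=lambda u,v:(u/5+280-.4,v/5+145-.4)
sc=lambda u,v:(u/5+280-.4,v/5+160-.4)
C=np.array([ray("top",t(*p),.012) for p in [(100,152),(440,120),(457,280),(113,312)]])
print(C); c=C.mean(0); print("c",c,[np.linalg.norm(C[i]-C[i-1]) for i in range(4)])
yv=(C[0]+C[3]-C[1]-C[2])[:2]; yaw=np.arctan2(-yv[0],yv[1]); print("yaw",yaw)
B=np.array([ray("scene",sc(*p),.012) for p in [(60,492),(248,560)]]);print("scene -y corners",B)
w=lambda x,y,z:np.r_[c[:2]+[np.cos(yaw)*x-np.sin(yaw)*y,np.sin(yaw)*x+np.cos(yaw)*y],z]
P=w(0,.085,.076);print("pivot",P)
E1=ray("top",t(227,62),.076);E2=ray("scene",sc(418,325),.076)
for E in(E1,E2):
    d=(E-P)[:2];print("end",E,np.linalg.norm(d),"ang",np.arctan2(d[1],d[0])-yaw+np.pi/2)
print("pot",ray("top",t(143,278),.034))
for z in (.15,.165):print("lever",ray("top",t(118,265),z),ray("scene",sc(245,60),z))
E
```

```text
[[ 0.6005  0.1266  0.012 ]
 [ 0.6269 -0.1208  0.012 ]
 [ 0.5098 -0.1331  0.012 ]
 [ 0.4836  0.1148  0.012 ]]
c [ 0.5552 -0.0031  0.012 ] [np.float64(0.11750854419488477), np.float64(0.24885735433134484), np.float64(0.11776239573724097), np.float64(0.2493604705519886)]
yaw 0.10581649529388475
scene -y corners [[ 0.5182 -0.1336  0.012 ]
 [ 0.6344 -0.1225  0.012 ]]
pivot [0.5462 0.0814 0.076 ]
end [0.6545 0.0341 0.076 ] 0.1181869745436329 ang 1.0529722011146134
end [0.6598 0.0316 0.076 ] 0.12403533485959707 ang 1.0514789999697456
pot [0.5061 0.0925 0.034 ]
lever [0.5019 0.1029 0.15  ] [0.4945 0.1191 0.15  ]
lever [0.5002 0.1019 0.165 ] [0.5044 0.1005 0.165 ]
```

```bash
cat >> h.py <<'E'
PIV=np.array([.548,.0815]);YAW=.106
def rows(poses):
    "poses: x,y,z,yaw (tool down) -> increments in tool axes, cm and deg"
    s=robot.observe();R0=R.from_euler("xyz",s["tool_rot"])
    for x,y,z,w in poses:
        d=R0.inv().apply(np.array([x,y,z])-s["tool_pos"])*100
        r=(R0.inv()*R.from_euler("xyz",[np.pi,0,w])).as_rotvec(degrees=True)
        print(d.round(2).tolist(),r.round(1).tolist())
def strap(a,r,off,z,w):
    "finger point at strap angle a, radius r, offset to opening side"
    p=np.array([np.sin(a),-np.cos(a)])*r+np.array([np.cos(a),np.sin(a)])*off
    c,s_=np.cos(YAW),np.sin(YAW)
    return (*(PIV+[c*p[0]-s_*p[1],s_*p[0]+c*p[1]]),z,w)
E
python3 - <<'E'
from h import *
p=strap(1.05,.112,.055,.22,.8);print(p);rows([p])
E
```

```text
(np.float64(0.6726674176501097), np.float64(0.08669951694420898), 0.22, 0.8)
[65.63, -35.38, -1.41] [-0.1, -0.0, -23.9]
```

>>> step_arm([
  {"delta_pos": [4,-2,-1],"dr": [0,0,-2],"fingers": 1},
  {"delta_pos": [9,-5,-2],"dr": [0,0,-4],"fingers": 1},
  {"delta_pos": [14,-7.5,-2],"dr": [0,0,-6],"fingers": 1},
  {"delta_pos": [19,-10,-2],"dr": [0,0,-8],"fingers": 1},
  {"delta_pos": [24,-13,-2],"dr": [0,0,-10],"fingers": 1},
])

```text
time: 0.72
tool_pos: [0.3711, -0.2753, 0.2257]
tool_rot: [-3.142, 0.0, 0.558]
contact_force: [1.1, -0.9, 0.7]
opening: 0.0462
grip_force: 0.0
```

```bash
python3 -c "
from h import *
s=robot.observe();print(s['tool_pos'],s['tool_rot'],s['contact_force'],s['opening']);rows([strap(1.05,.112,.055,.22,.8)])"
```

```text
[ 0.37107013 -0.27532275  0.22574332] [-3.14153679e+00  2.43044410e-05  5.57993519e-01] [ 1.08419359 -0.91331993  0.67680136] 0.04617269047595609
[44.75, -14.74, 0.57] [-0.0, 0.0, -13.9]
```

>>> step_arm([
  {"delta_pos": [5,-1.6,0],"dr": [0,0,-2],"fingers": 1},
  {"delta_pos": [10,-3.3,0],"dr": [0,0,-4],"fingers": 1},
  {"delta_pos": [15,-5,0],"dr": [0,0,-6],"fingers": 1},
  {"delta_pos": [20,-6.6,0],"dr": [0,0,-8],"fingers": 1},
  {"delta_pos": [25,-8.2,0],"dr": [0,0,-9],"fingers": 1},
])

```text
time: 1.35
tool_pos: [0.5398, -0.0734, 0.2256]
tool_rot: [-3.141, 0.0, 0.715]
contact_force: [0.5, -0.6, 0.5]
opening: 0.0009
grip_force: 0.0
```

```bash
python3 -c "
from h import *
rows([strap(1.05,.112,.055,.22,.8)])"
```

```text
[20.53, -3.37, 0.55] [-0.0, 0.0, -4.9]
```

>>> step_arm([
  {"delta_pos": [5,-0.8,0],"dr": [0,0,-1],"fingers": 1},
  {"delta_pos": [10,-1.6,0],"dr": [0,0,-2],"fingers": 1},
  {"delta_pos": [15,-2.5,0.3],"dr": [0,0,-4],"fingers": 1},
  {"delta_pos": [20.5,-3.4,0.5],"dr": [0,0,-5],"fingers": 1},
  {"delta_pos": [20.5,-3.4,0.5],"dr": [0,0,-5],"fingers": 1},
])

```text
time: 1.98
tool_pos: [0.6723, 0.0884, 0.2182]
tool_rot: [-3.139, 0.002, 0.806]
contact_force: [-1.2, -1.0, 0.2]
opening: 0.0002
grip_force: 0.0
```

```bash
python3 -c "
from h import *
import cv2
s=robot.observe();print(s['tool_pos'],s['tool_rot'],s['contact_force'])
cv2.imwrite('pics/w1.png',viewer.read_camera('wrist')[:,:,::-1])
for n,X in dict(pivot=(*PIV,.076),end=strap(1.05,.12,0,.076,0)[:3],tcp=s['tool_pos']).items(): print(n,proj('wrist',X))
rows([strap(1.05,.112,.055,.064,.8)])
"
```

```text
[0.67231489 0.08843461 0.21824383] [-3.13913687e+00  1.50086060e-03  8.05903283e-01] [-1.2265036  -0.95790605  0.21279328]
pivot [239.9604074  258.82115794]
end [343.97206509 223.59309413]
tcp [316.93697285 235.09894374]
[0.12, 0.09, 15.5] [-0.1, 0.1, 0.2]
```

View pics/w1.png

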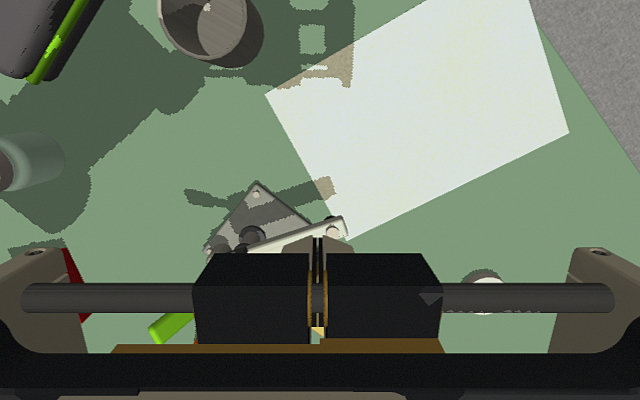

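The strap end appears at (345,222) and was predicted at (344,224), so the estimate is good. The finger is beside the bar on the opening side, so I can descend.

>>> step_arm([
  {"delta_pos": [0,0,4],"dr": [0,0,0],"fingers": 1},
  {"delta_pos": [0,0,8],"dr": [0,0,0],"fingers": 1},
  {"delta_pos": [0,0,12],"dr": [0,0,0],"fingers": 1},
  {"delta_pos": [0.1,0,15.4],"dr": [0,0,0],"fingers": 1},
  {"delta_pos": [0.1,0,15.4],"dr": [0,0,0],"fingers": 1},
])

```text
time: 2.65
tool_pos: [0.6697, 0.0845, 0.0643]
tool_rot: [-3.137, 0.005, 0.8]
contact_force: [-0.1, 0.3, -0.6]
opening: 0.0006
grip_force: 0.0
```

```bash
python3 -c "
from h import *
s=robot.observe();print(s['contact_force'])
rows([strap(1.0,.112,.045,.064,.8),strap(.95,.112,.033,.064,.75),strap(.85,.112,.03,.064,.7),strap(.75,.112,.028,.064,.6),strap(.65,.112,.026,.064,.55)])
"
```

```text
[-0.13243431  0.2569068  -0.58467029]
[-1.03, 0.8, 0.03] [-0.3, 0.3, 0.0]
[-2.67, 1.48, 0.04] [-0.2, 0.3, 2.9]
[-3.99, 2.07, 0.04] [-0.2, 0.3, 5.7]
[-5.27, 2.5, 0.04] [-0.2, 0.3, 11.5]
[-6.59, 2.78, 0.05] [-0.2, 0.3, 14.3]
```

>>> step_arm([
  {"delta_pos": [-1.0,0.8,0],"dr": [0,0,0],"fingers": 1},
  {"delta_pos": [-2.7,1.5,0],"dr": [0,0,3],"fingers": 1},
  {"delta_pos": [-4,2.1,0],"dr": [0,0,6],"fingers": 1},
  {"delta_pos": [-5.3,2.5,0],"dr": [0,0,11],"fingers": 1},
  {"delta_pos": [-6.6,2.8,0],"dr": [0,0,14],"fingers": 1},
])

```text
time: 3.28
tool_pos: [0.6462, 0.0175, 0.0676]
tool_rot: [3.141, -0.001, 0.553]
contact_force: [0.5, 0.1, 0.0]
opening: 0.0001
grip_force: 0.0
```

```bash
python3 -c "
from h import *
s=robot.observe();print(s['contact_force'])
rows([strap(a,.112,.024,.064,w) for a,w in ((.55,.5),(.45,.45),(.35,.4),(.27,.35),(.2,.3))])
"
```

```text
[0.46187505 0.05948093 0.02392088]
[-1.46, 0.28, 0.36] [0.0, -0.0, 3.0]
[-2.56, 0.58, 0.36] [0.0, -0.0, 5.9]
[-3.69, 0.77, 0.36] [0.0, -0.0, 8.8]
[-4.6, 0.84, 0.36] [0.0, -0.0, 11.6]
[-5.41, 0.84, 0.36] [0.0, -0.0, 14.5]
```

>>> step_arm([
  {"delta_pos": [-1.4,0.3,0.1],"dr": [0,0,3],"fingers": 1},
  {"delta_pos": [-2.6,0.6,0.2],"dr": [0,0,6],"fingers": 1},
  {"delta_pos": [-3.7,0.8,0.2],"dr": [0,0,9],"fingers": 1},
  {"delta_pos": [-4.6,0.8,0.2],"dr": [0,0,12],"fingers": 1},
  {"delta_pos": [-5.4,0.8,0.2],"dr": [0,0,14],"fingers": 1},
])

```text
time: 3.9
tool_pos: [0.6043, -0.0168, 0.0649]
tool_rot: [-3.142, 0.0, 0.311]
contact_force: [-0.5, -0.2, 1.0]
opening: 0.0
grip_force: 0.0
```

```bash
python3 -c "
from h import *
import cv2
s=robot.observe();print(s['contact_force'],s['tool_pos'])
a=viewer.read_camera('top')[145:220,280:390,::-1];b=viewer.read_camera('scene')[160:275,280:380,::-1]
a=cv2.resize(a,(440,300));b=cv2.resize(b,(348,400));c=np.zeros((400,788,3),np.uint8);c[:300,:440]=a;c[:,440:]=b
cv2.imwrite('pics/c1.png',c)
rows([strap(a,.112,.021,.064,w) for a,w in ((.15,.25),(.1,.2),(.05,.15),(0,.106),(-.03,.106))])
"
```

```text
[-0.49088229 -0.16590259  1.02129577] [ 0.60426138 -0.01679388  0.06488805]
[-0.85, 0.21, 0.09] [-0.0, 0.0, 3.5]
[-1.42, 0.27, 0.09] [-0.0, 0.0, 6.4]
[-1.99, 0.3, 0.09] [-0.0, 0.0, 9.3]
[-2.56, 0.31, 0.09] [-0.0, 0.0, 11.8]
[-2.9, 0.3, 0.09] [-0.0, 0.0, 11.8]
```

View pics/c1.png

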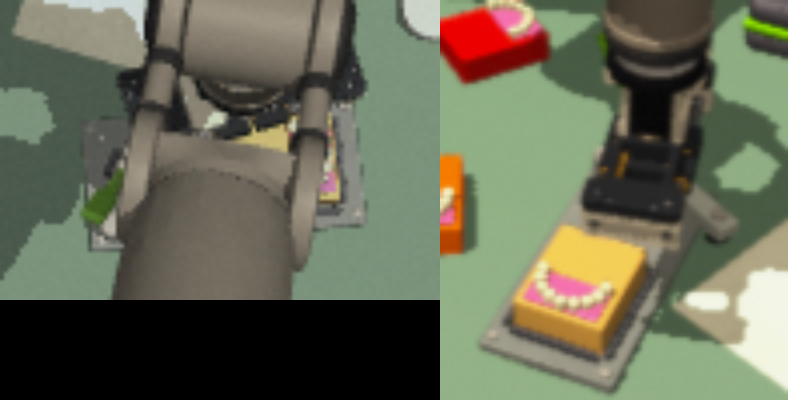

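```bash
python3 -c "
from h import *
s=robot.observe()
print('tcp px',proj('scene',s['tool_pos']))
E=ray('scene',(280+278/3.48,160+217/3.48),.076);d=E[:2]-PIV;print(E,np.hypot(*d),np.arctan2(d[1],d[0])-YAW+np.pi/2)
for a in (1.05,.9,.8,.3,.2):print(a,proj('scene',strap(a,.12,0,.076,0)[:3]),proj('top',strap(a+np.pi,.054,0,.17,0)[:3]))
"
```

```text
tcp px [338.22314655 230.61110788]
[0.64740405 0.035267   0.076     ] 0.10962962512094682 1.0294550126443989
1.05 [362.82057966 224.04345748] [302.66550371 197.91960105]
0.9 [357.81176752 226.28221916] [300.48454912 196.72499851]
0.8 [354.15285344 227.47086176] [299.14366588 195.75400425]
0.3 [333.71984569 229.24086738] [294.26135407 189.21599543]
0.2 [329.56034808 228.72189194] [293.71710338 187.66494297]
```

The finger slipped past the strap end: the bar is still at about 1.03 and no force was felt. I'll lift, go back over the bar and push at a smaller radius.

```bash
python3 -c "
from h import *
rows([strap(.4,.11,0,.13,.31),strap(.8,.10,.0,.13,.45),strap(1.05,.085,.02,.13,.6),strap(1.05,.085,.055,.13,.7)])
"
```

```text
[-0.2, -0.29, -6.51] [-0.0, 0.0, 0.1]
[3.27, -2.8, -6.51] [-0.0, 0.0, -7.9]
[5.35, -6.94, -6.51] [-0.0, 0.0, -16.5]
[7.68, -9.55, -6.51] [-0.0, 0.0, -22.3]
```

>>> step_arm([
  {"delta_pos": [0,0,-4],"dr": [0,0,0],"fingers": 1},
  {"delta_pos": [0,0,-6.5],"dr": [0,0,0],"fingers": 1},
  {"delta_pos": [3.3,-2.8,-6.5],"dr": [0,0,-8],"fingers": 1},
  {"delta_pos": [5.4,-7,-6.5],"dr": [0,0,-16],"fingers": 1},
  {"delta_pos": [7.7,-9.5,-6.5],"dr": [0,0,-22],"fingers": 1},
])

```text
time: 4.62
tool_pos: [0.649, 0.0998, 0.13]
tool_rot: [-3.141, -0.0, 0.702]
contact_force: [-0.2, 0.5, -0.3]
opening: 0.0005
grip_force: 0.0
```

```bash
python3 -c "
from h import *
import cv2
s=robot.observe();print(s['contact_force'],s['tool_pos'],s['tool_rot'])
cv2.imwrite('pics/w2.png',viewer.read_camera('wrist')[:,:,::-1])
for n,X in dict(pivot=(*PIV,.076),end=strap(1.05,.12,0,.076,0)[:3],tcp=s['tool_pos']).items(): print(n,proj('wrist',X))
rows([strap(1.05,.085,.05,.062,.7)])
"
```

```text
[-0.22388399  0.49415867 -0.34493618] [0.64898331 0.099793   0.13000159] [-3.14141704e+00 -2.39789033e-04  7.02318888e-01]
pivot [258.37701342 313.10786601]
end [392.3475653  256.85845448]
tcp [321.56379994 243.69079155]
[-1.03, 0.52, 6.78] [-0.0, -0.2, 0.5]
```

View pics/w2.png

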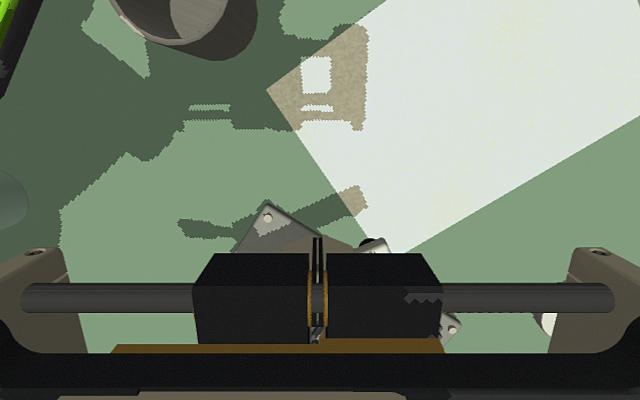

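The strap end shows at about (385,245), so the bar is unmoved. The tips at (317,240) are thin blades, which explains the slip. The finger is now on the opening side at r ≈ 0.085 m, so I'll go down and sweep.

>>> step_arm([
  {"delta_pos": [-0.5,0.2,2],"dr": [0,0,0],"fingers": 1},
  {"delta_pos": [-0.8,0.4,4],"dr": [0,0,0],"fingers": 1},
  {"delta_pos": [-1,0.5,6],"dr": [0,0,0],"fingers": 1},
  {"delta_pos": [-1,0.5,6.8],"dr": [0,0,0],"fingers": 1},
  {"delta_pos": [-1,0.5,6.8],"dr": [0,0,0],"fingers": 1},
])

```text
time: 5.3
tool_pos: [0.6443, 0.0874, 0.0616]
tool_rot: [-3.141, 0.001, 0.697]
contact_force: [0.7, 0.1, -0.3]
opening: 0.0006
grip_force: 0.0
```

```bash
python3 -c "
from h import *
s=robot.observe();print(s['contact_force'],s['tool_pos'])
rows([strap(a,.09,o,.062,w) for a,o,w in ((1.05,.035,.7),(1.05,.025,.7),(1,.02,.65),(.92,.02,.6),(.84,.02,.55))])
"
```

```text
[ 0.7301871   0.10336544 -0.2622075 ] [0.64434814 0.08739917 0.06161459]
[-0.64, 0.79, -0.04] [-0.0, 0.0, -0.2]
[-1.54, 1.23, -0.04] [-0.0, 0.0, -0.2]
[-2.35, 1.73, -0.04] [-0.0, 0.0, 2.7]
[-2.97, 2.14, -0.04] [-0.0, 0.0, 5.6]
[-3.61, 2.5, -0.04] [-0.0, 0.0, 8.4]
```

>>> step_arm([
  {"delta_pos": [-0.6,0.8,0],"dr": [0,0,0],"fingers": 1},
  {"delta_pos": [-1.5,1.2,0],"dr": [0,0,0],"fingers": 1},
  {"delta_pos": [-2.3,1.7,0],"dr": [0,0,3],"fingers": 1},
  {"delta_pos": [-3,2.1,0],"dr": [0,0,5],"fingers": 1},
  {"delta_pos": [-3.6,2.5,0],"dr": [0,0,8],"fingers": 1},
])

```text
time: 5.92
tool_pos: [0.6328, 0.0442, 0.0623]
tool_rot: [3.141, -0.0, 0.555]
contact_force: [-0.2, 0.6, 0.2]
opening: 0.0001
grip_force: 0.0
```

```bash
python3 -c "
from h import *
import cv2
s=robot.observe();print(s['contact_force'],s['tool_pos'])
cv2.imwrite('pics/w3.png',np.vstack([viewer.read_camera('wrist')[150:350,150:500,::-1],cv2.resize(viewer.read_camera('scene')[160:275,280:380,::-1],(350,400))]))
for a in (1.05,.95,.85):print(a,proj('scene',strap(a,.12,0,.076,0)[:3]),proj('wrist',strap(a,.12,0,.076,0)[:3]))
rows([strap(a,.09,.02,.062,w) for a,w in ((.75,.5),(.65,.45),(.55,.4),(.45,.35),(.37,.3))])
"
```

```text
[-0.18156906  0.57368003  0.18188679] [0.63275156 0.04423363 0.06229154]
1.05 [362.82057966 224.04345748] [360.07481441 222.30647399]
0.95 [359.55019829 225.59425917] [370.81054216 239.68432943]
0.85 [356.0109281  226.90851512] [379.24607072 257.41601337]
[-0.65, 0.35, 0.02] [0.0, -0.0, 3.2]
[-1.47, 0.77, 0.02] [0.0, -0.0, 6.1]
[-2.33, 1.1, 0.02] [0.0, -0.0, 8.9]
[-3.22, 1.34, 0.02] [0.0, -0.0, 11.8]
[-3.94, 1.47, 0.02] [0.0, -0.0, 14.7]
```

View pics/w3.png

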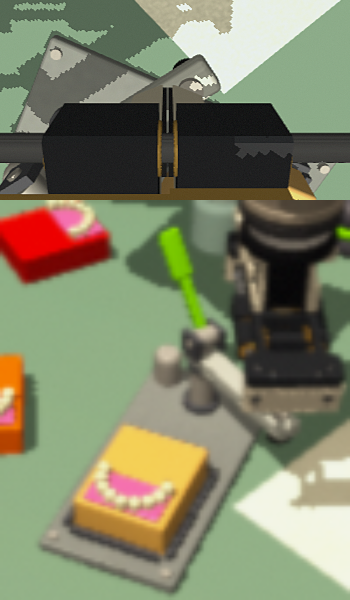

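The scene view shows the strap end and lever unmoved (end at about 365,224) and no force, even though the reported TCP is over the bar. The tips may be passing just above it. I'll redo this lower (z ≈ 0.042) and nearer the post, with the blade's broad side against the bar. Clear of the model, that covers any height bias.

```bash
python3 -c "
from h import *
print(proj('wrist',strap(1.05,.093,0,.076,0)[:3]),proj('wrist',robot.observe()['tool_pos']))
rows([strap(1.05,.09,0,.10,.6),strap(1.05,.08,.03,.13,.75),strap(1.05,.08,.055,.13,.9),strap(1.05,.08,.055,.13,1.08),strap(1.05,.08,.055,.13,1.25)])
"
```

```text
[318.73897799 248.06507135] [318.35257383 238.26057895]
[-0.14, -0.23, -3.78] [0.0, -0.0, -2.5]
[1.77, -2.75, -6.78] [0.0, -0.0, -11.1]
[3.84, -4.16, -6.78] [0.0, -0.0, -19.7]
[3.84, -4.16, -6.78] [0.0, -0.0, -30.0]
[3.84, -4.16, -6.78] [0.0, 0.0, -39.8]
```

>>> step_arm([
  {"delta_pos": [0,0,-4],"dr": [0,0,-2],"fingers": 1},
  {"delta_pos": [1.8,-2.7,-6.8],"dr": [0,0,-10],"fingers": 1},
  {"delta_pos": [3.8,-4.2,-6.8],"dr": [0,0,-20],"fingers": 1},
  {"delta_pos": [3.8,-4.2,-6.8],"dr": [0,0,-30],"fingers": 1},
  {"delta_pos": [3.8,-4.2,-6.8],"dr": [0,0,-40],"fingers": 1},
])

```text
time: 6.65
tool_pos: [0.6429, 0.1014, 0.13]
tool_rot: [3.141, -0.0, 1.263]
contact_force: [0.3, -0.5, 0.1]
opening: 0.0006
grip_force: 0.0
```

```bash
python3 -c "
from h import *
rows([strap(1.05,.08,.055,.13,2.1),strap(1.05,.08,.055,.042,2.1)])
"
```

```text
[-0.16, 0.1, 0.0] [0.0, 0.0, -47.9]
[-0.16, 0.1, 8.8] [0.0, 0.0, -47.9]
```

>>> step_arm([
  {"delta_pos": [0,0,0],"dr": [0,0,-10],"fingers": 1},
  {"delta_pos": [0,0,2],"dr": [0,0,-20],"fingers": 1},
  {"delta_pos": [-0.1,0.1,4],"dr": [0,0,-30],"fingers": 1},
  {"delta_pos": [-0.1,0.1,6.5],"dr": [0,0,-40],"fingers": 1},
  {"delta_pos": [-0.1,0.1,8.8],"dr": [0,0,-48],"fingers": 1},
])

```text
time: 7.28
tool_pos: [0.6435, 0.0996, 0.0413]
tool_rot: [3.141, 0.0, 2.099]
contact_force: [1.3, -0.2, 0.5]
opening: 0.0002
grip_force: 0.0
```

```bash
python3 -c "
from h import *
s=robot.observe();print(s['contact_force'],s['tool_pos'])
rows([strap(1.05,.08,.04,.042,2.1),strap(1.05,.08,.03,.042,2.1),strap(1.05,.08,.022,.042,2.1),strap(1.05,.08,.014,.042,2.1),strap(1.05,.08,.006,.042,2.1)])
"
```

```text
[ 1.25674517 -0.20571914  0.49381549] [0.64353912 0.0996176  0.04127979]
[-0.87, -1.23, -0.07] [0.0, 0.0, -0.0]
[-1.46, -2.04, -0.07] [0.0, 0.0, -0.0]
[-1.93, -2.69, -0.07] [0.0, 0.0, -0.0]
[-2.4, -3.33, -0.07] [0.0, 0.0, -0.0]
[-2.87, -3.98, -0.07] [0.0, 0.0, -0.0]
```

>>> step_arm([
  {"delta_pos": [-0.9,-1.2,0],"dr": [0,0,0],"fingers": 1},
  {"delta_pos": [-1.4,-2,0],"dr": [0,0,0],"fingers": 1},
  {"delta_pos": [-1.9,-2.7,0],"dr": [0,0,0],"fingers": 1},
  {"delta_pos": [-2.4,-3.3,0],"dr": [0,0,0],"fingers": 1},
  {"delta_pos": [-2.8,-4,0],"dr": [0,0,0],"fingers": 1},
])

```text
time: 7.9
tool_pos: [0.6238, 0.0549, 0.043]
tool_rot: [3.139, 0.002, 2.093]
contact_force: [2.1, 2.1, 2.0]
opening: 0.0003
grip_force: 2.1
```

```bash
python3 -c "
from h import *
import cv2
s=robot.observe();print(s['contact_force'],s['tool_pos'],s['torque'])
f=viewer.read_camera('scene')[:,:,::-1];cv2.imwrite('pics/s4full.png',f)
g=viewer.read_camera('wrist')[:,:,::-1];cv2.imwrite('pics/w4full.png',g)
cv2.imwrite('pics/s4.png',np.vstack([cv2.resize(f[155:255,290:390],(400,400),interpolation=cv2.INTER_CUBIC),g[150:350,120:520]]))
print(proj('scene',s['tool_pos']),proj('wrist',s['tool_pos']))
for a in (1.05,.9,.8):print(a,proj('scene',strap(a,.12,0,.076,0)[:3]),proj('wrist',strap(a,.12,0,.076,0)[:3]))
"
```

```text
[2.11082157 2.09874456 2.02323721] [0.62376552 0.05486915 0.04297477] [ 0.257552   -0.53901386  0.02569955]
[354.79101663 223.79368276] [318.14575875 238.81614737]
1.05 [362.82057966 224.04345748] [353.72021942 327.02235265]
0.9 [357.81176752 226.28221916] [324.76715026 341.93534542]
0.8 [354.15285344 227.47086176] [304.62273036 349.63495837]
```

View pics/s4.png

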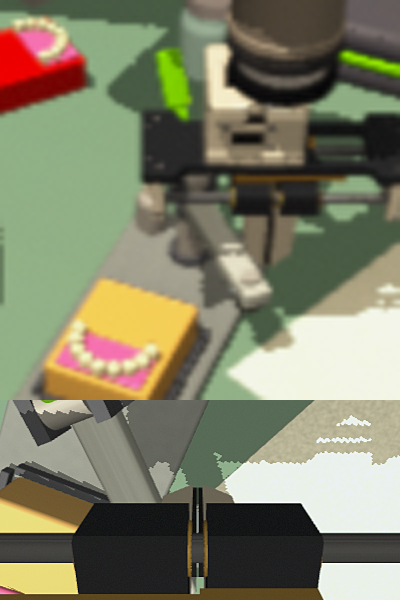

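It works: the strap end is now at about (354,229) in the scene view (a ≈ 0.85), with a contact force of about 3 N. I'll keep sweeping at this height.

```bash
python3 -c "
from h import *
rows([strap(a,.077,.022,.043,min(2.1,1.68+a)) for a in (.78,.68,.58,.48,.38)])
"
```

```text
[-0.3, -0.37, -0.03] [0.1, 0.1, -0.4]
[-0.75, -1.03, -0.03] [0.1, 0.1, -0.4]
[-1.13, -1.74, -0.03] [0.1, 0.1, -0.4]
[-1.43, -2.48, -0.03] [0.1, 0.1, -0.4]
[-1.67, -3.24, -0.03] [0.1, 0.1, 1.9]
```

>>> step_arm([
  {"delta_pos": [-0.3,-0.4,0],"dr": [0,0,0],"fingers": 1},
  {"delta_pos": [-0.75,-1.0,0],"dr": [0,0,0],"fingers": 1},
  {"delta_pos": [-1.1,-1.7,0],"dr": [0,0,0],"fingers": 1},
  {"delta_pos": [-1.4,-2.5,0],"dr": [0,0,0],"fingers": 1},
  {"delta_pos": [-1.7,-3.2,0],"dr": [0,0,2],"fingers": 1},
])

```text
time: 8.62
tool_pos: [0.6031, 0.0243, 0.0415]
tool_rot: [-3.141, -0.0, 2.056]
contact_force: [1.4, 3.1, 0.2]
opening: 0.0003
grip_force: 1.4
```

```bash
python3 -c "
from h import *
s=robot.observe();print(s['contact_force'])
rows([strap(a,.077,.022,.043,1.68+a) for a in (.33,.26,.19,.12,.06)])
"
```

```text
[1.40074792 3.1389629  0.24416121]
[-0.17, -0.38, -0.15] [-0.0, -0.0, 2.7]
[-0.27, -0.93, -0.15] [-0.0, -0.0, 6.7]
[-0.34, -1.49, -0.15] [-0.0, -0.0, 10.7]
[-0.37, -2.05, -0.15] [-0.0, -0.0, 14.7]
[-0.37, -2.53, -0.15] [-0.0, -0.0, 18.1]
```

```bash
python3 -c "
from h import *
rows([strap(a,r,.022,z,1.68+a) for a,r,z in ((.33,.075,.043),(.26,.073,.045),(.19,.071,.047),(.12,.069,.048),(.06,.068,.048))])
"
```

```text
[0.03, -0.37, -0.15] [-0.0, -0.0, 2.7]
[0.12, -0.89, -0.35] [-0.0, -0.0, 6.7]
[0.25, -1.38, -0.55] [-0.0, -0.0, 10.7]
[0.4, -1.85, -0.65] [-0.0, -0.0, 14.7]
[0.49, -2.25, -0.65] [-0.0, -0.0, 18.1]
```

>>> step_arm([
  {"delta_pos": [0,-0.4,-0.2],"dr": [0,0,3],"fingers": 1},
  {"delta_pos": [0.1,-0.9,-0.4],"dr": [0,0,7],"fingers": 1},
  {"delta_pos": [0.25,-1.4,-0.55],"dr": [0,0,11],"fingers": 1},
  {"delta_pos": [0.4,-1.85,-0.65],"dr": [0,0,15],"fingers": 1},
  {"delta_pos": [0.5,-2.25,-0.65],"dr": [0,0,18],"fingers": 1},
])

```text
time: 9.25
tool_pos: [0.5821, 0.017, 0.0487]
tool_rot: [3.14, 0.002, 1.741]
contact_force: [3.0, -1.9, 2.9]
opening: 0.0002
grip_force: 1.8
```

```bash
python3 -c "
from h import *
s=robot.observe();print(s['contact_force'])
rows([strap(a,.068,.022,.048,1.72) for a in (.04,.02,.0,-.02,-.04)])
"
```

```text
[ 2.99537826 -1.85816045  2.88271246]
[0.08, -0.23, 0.07] [0.1, 0.1, 1.2]
[0.04, -0.37, 0.07] [0.1, 0.1, 1.2]
[0.01, -0.51, 0.07] [0.1, 0.1, 1.2]
[-0.03, -0.65, 0.07] [0.1, 0.1, 1.2]
[-0.06, -0.78, 0.07] [0.1, 0.1, 1.2]
```

>>> step_arm([
  {"delta_pos": [0,-0.15,0],"dr": [0,0,0],"fingers": 1},
  {"delta_pos": [0,-0.3,0],"dr": [0,0,0],"fingers": 1},
  {"delta_pos": [0,-0.4,0],"dr": [0,0,0],"fingers": 1},
  {"delta_pos": [0,-0.5,0],"dr": [0,0,0],"fingers": 1},
  {"delta_pos": [0,-0.6,0],"dr": [0,0,0],"fingers": 1},
])

```text
time: 9.88
tool_pos: [0.5759, 0.0173, 0.0486]
tool_rot: [3.141, 0.001, 1.744]
contact_force: [4.7, -3.5, 3.1]
opening: 0.0007
grip_force: 3.2
```

>>> step_arm([
  {"delta_pos": [0,-0.1,0],"dr": [0,0,0],"fingers": 1},
  {"delta_pos": [0,-0.2,0],"dr": [0,0,0],"fingers": 1},
  {"delta_pos": [0,-0.3,0],"dr": [0,0,0],"fingers": 1},
  {"delta_pos": [0,-0.4,0],"dr": [0,0,0],"fingers": 1},
  {"delta_pos": [0,-0.5,0],"dr": [0,0,0],"fingers": 1},
])

```text
time: 10.5
tool_pos: [0.5746, 0.0172, 0.0498]
tool_rot: [3.132, 0.001, 1.744]
contact_force: [12.9, 1.4, 3.0]
opening: 0.0004
grip_force: 5.8
```

The force rose to 13 N with the tip stalled, so the strap is at its stop. Backing off and lifting clear.

>>> step_arm([
  {"delta_pos": [0,1,0],"dr": [0,0,0],"fingers": 1},
  {"delta_pos": [0,3,0],"dr": [0,0,0],"fingers": 1},
  {"delta_pos": [0,3.5,-5],"dr": [0,0,0],"fingers": 1},
  {"delta_pos": [0,4,-10],"dr": [0,0,0],"fingers": 1},
  {"delta_pos": [0,7,-16],"dr": [0,0,0],"fingers": 1},
])

```text
time: 11.12
tool_pos: [0.635, 0.029, 0.204]
tool_rot: [-3.134, -0.002, 1.744]
contact_force: [1.7, -1.3, -0.1]
opening: 0.0007
grip_force: 0.0
```

```bash
python3 - <<'E'
from h import *
import cv2
s=robot.observe();print(s['tool_pos'],s['tool_rot'],s['contact_force'])
np.set_printoptions(precision=1,suppress=True)
for n in("scene","top","wrist"):
    im=viewer.read_camera(n);cv2.imwrite(f"pics/{n}5.png",im[:,:,::-1])
    h=cv2.cvtColor(im,cv2.COLOR_RGB2HSV);m=cv2.inRange(h,(38,170,60),(65,255,255))
    k,l,st,ce=cv2.connectedComponentsWithStats(m)
    for i in range(1,k):
        if st[i,4]>8:print(n,st[i],ce[i])
    # lever predicted: upper part of paddle, raised 57 deg
    for r in (.06,.1):
        q=strap(np.pi,r*np.cos(.995),0,.09+r*np.sin(.995),0)[:3];print(n,"lever pred",r,proj(n,q))
    print(n,"end pred",proj(n,strap(0,.12,0,.076,0)[:3]),proj(n,strap(.1,.12,0,.076,0)[:3]))
f=cv2.imread("pics/scene5.png");w=cv2.imread("pics/wrist5.png")
cv2.imwrite("pics/v5.png",np.vstack([cv2.resize(f[150:270,250:410],(533,400),interpolation=cv2.INTER_CUBIC),cv2.resize(w,(533,200))[:200]]))
E
```

```text
[0.63498817 0.02903334 0.20400819] [-3.13435000e+00 -2.26767328e-03  1.74429104e+00] [ 1.65233126 -1.27997057 -0.10441758]
scene [393 151  21  26  76] [403.  167.9]
scene [371 167  19   7  60] [380.4 169.9]
scene [338 168  11  29 141] [342.8 179.4]
scene [ 66 239  11  16  72] [ 71.4 246.4]
scene lever pred 0.06 [342.1 179.9]
scene lever pred 0.1 [345.2 167.2]
scene end pred [321.6 226.8] [325.5 227.9]
top lever pred 0.06 [300.3 185.1]
top lever pred 0.1 [292.9 184.3]
top end pred [345.3 183.7] [344.8 180.3]
wrist [ 169   18   56   94 2199] [197.1  56. ]
wrist lever pred 0.06 [205.   67.8]
wrist lever pred 0.1 [184.8  22.7]
wrist end pred [230.6 233.1] [242.4 233.2]
```

View pics/v5.png

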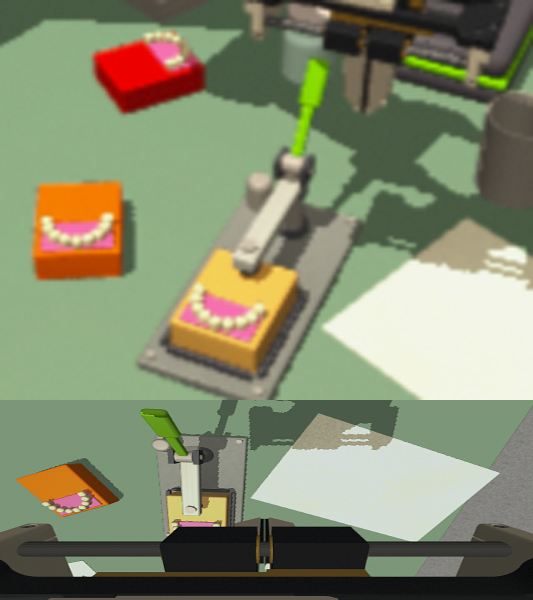

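The strap now lies over the ledge at its stop: its end is at about scene (324,228), and the lever blob matches the a=0 prediction. The model is seated and the lever is still up. Next is the lever.

```bash
cat >> h.py <<'E'
def lev(th,dy=0,dz=0,r=.085,w=1.68):
    y=r*np.cos(th)-.005*np.sin(th)-.006+dy; z=.09+r*np.sin(th)+.005*np.cos(th)+dz
    return strap(np.pi,y,0,z,w)
E
python3 -c "
from h import *
s=robot.observe();print(s['tool_pos'])
p=lev(.995,-.012,.012);print(p)
a=list(p);a[2]=.215
rows([a,p])
"
```

```text
[0.63861033 0.02909321 0.20639905]
(np.float64(0.5454513502530177), np.float64(0.10545374571907522), np.float64(0.17601702657188667), 1.68)
[9.14, -7.85, -0.89] [0.2, 0.0, 3.7]
[9.14, -7.86, 3.01] [0.2, 0.0, 3.7]
```

>>> step_arm([
  {"delta_pos": [3,-2.6,-1],"dr": [0,0,2],"fingers": 1},
  {"delta_pos": [6,-5.2,-1],"dr": [0,0,4],"fingers": 1},
  {"delta_pos": [9.1,-7.9,-0.9],"dr": [0,0,4],"fingers": 1},
  {"delta_pos": [9.1,-7.9,1],"dr": [0,0,4],"fingers": 1},
  {"delta_pos": [9.1,-7.9,3],"dr": [0,0,4],"fingers": 1},
])

```text
time: 11.9
tool_pos: [0.5413, 0.105, 0.1719]
tool_rot: [-3.136, -0.001, 1.676]
contact_force: [0.1, -0.2, -0.3]
opening: 0.0006
grip_force: 0.0
```

```bash
python3 -c "
from h import *
s=robot.observe();print(s['tool_pos'],s['contact_force'])
rows([lev(t,.0,d) for t,d in ((.995,.002),(.93,-.002),(.85,-.003),(.77,-.004),(.7,-.004))])
"
```

```text
[0.54131911 0.10502695 0.17192106] [ 0.07609449 -0.18901214 -0.30002374]
[1.2, 0.42, 0.59] [-0.3, -0.0, -0.3]
[1.67, 0.42, 1.28] [-0.3, -0.0, -0.3]
[2.22, 0.42, 1.78] [-0.3, -0.0, -0.3]
[2.74, 0.42, 2.32] [-0.3, -0.0, -0.3]
[3.17, 0.43, 2.73] [-0.3, -0.0, -0.3]
```

>>> step_arm([
  {"delta_pos": [1.1,0.2,0.4],"dr": [0,0,0],"fingers": 1},
  {"delta_pos": [1.6,0.2,1.0],"dr": [0,0,0],"fingers": 1},
  {"delta_pos": [2.2,0.2,1.5],"dr": [0,0,0],"fingers": 1},
  {"delta_pos": [2.7,0.2,2.0],"dr": [0,0,0],"fingers": 1},
  {"delta_pos": [3.1,0.2,2.4],"dr": [0,0,0],"fingers": 1},
])

```text
time: 12.52
tool_pos: [0.543, 0.1358, 0.1508]
tool_rot: [3.141, 0.0, 1.674]
contact_force: [-2.0, 1.2, 7.2]
opening: 0.0005
grip_force: 3.3
```

```bash
python3 -c "
from h import *
s=robot.observe();print(s['tool_pos'],s['contact_force'])
rows([lev(t,.0,d) for t,d in ((.64,-.004),(.57,-.004),(.5,-.005),(.43,-.005),(.36,-.005))])
"
```

```text
[0.54297855 0.1358006  0.15075378] [-1.9872825   1.16684661  7.24971757]
[0.47, -0.08, 1.0] [0.1, 0.0, -0.3]
[0.83, -0.08, 1.47] [0.1, 0.0, -0.3]
[1.17, -0.08, 2.06] [0.1, 0.0, -0.3]
[1.46, -0.08, 2.58] [0.1, 0.0, -0.3]
[1.73, -0.08, 3.11] [0.1, 0.0, -0.3]
```

>>> step_arm([
  {"delta_pos": [0.4,0,0.6],"dr": [0,0,0],"fingers": 1},
  {"delta_pos": [0.8,0,1.2],"dr": [0,0,0],"fingers": 1},
  {"delta_pos": [1.1,0,1.8],"dr": [0,0,0],"fingers": 1},
  {"delta_pos": [1.4,0,2.4],"dr": [0,0,0],"fingers": 1},
  {"delta_pos": [1.7,0,3.0],"dr": [0,0,0],"fingers": 1},
])

```text
time: 13.15
tool_pos: [0.5419, 0.1536, 0.1215]
tool_rot: [3.138, -0.001, 1.675]
contact_force: [0.1, 3.2, 5.4]
opening: 0.0006
grip_force: 2.6
```

```bash
python3 -c "
from h import *
s=robot.observe();print(s['tool_pos'],s['contact_force'])
rows([lev(t,.0,d) for t,d in ((.3,-.005),(.23,-.005),(.16,-.005),(.09,-.005),(.02,-.005))])
"
```

```text
[0.54188797 0.15357889 0.12146171] [0.13524249 3.22870251 5.43119277]
[0.14, -0.16, 0.66] [0.2, -0.1, -0.3]
[0.33, -0.16, 1.22] [0.2, -0.1, -0.3]
[0.48, -0.16, 1.8] [0.2, -0.1, -0.3]
[0.58, -0.16, 2.38] [0.2, -0.1, -0.3]
[0.65, -0.17, 2.98] [0.2, -0.1, -0.3]
```

>>> step_arm([
  {"delta_pos": [0.1,-0.1,0.6],"dr": [0,0,0],"fingers": 1},
  {"delta_pos": [0.3,-0.1,1.2],"dr": [0,0,0],"fingers": 1},
  {"delta_pos": [0.4,-0.1,1.8],"dr": [0,0,0],"fingers": 1},
  {"delta_pos": [0.5,-0.1,2.4],"dr": [0,0,0],"fingers": 1},
  {"delta_pos": [0.6,-0.1,2.8],"dr": [0,0,0],"fingers": 1},
])

```text
time: 13.78
tool_pos: [0.5393, 0.1582, 0.0918]
tool_rot: [-3.141, 0.0, 1.674]
contact_force: [-0.4, 1.0, 2.7]
opening: 0.0003
grip_force: 1.5
```

>>> step_arm([
  {"delta_pos": [0,0,0.2],"dr": [0,0,0],"fingers": 1},
  {"delta_pos": [0,0,0.4],"dr": [0,0,0],"fingers": 1},
  {"delta_pos": [0,0,0.6],"dr": [0,0,0],"fingers": 1},
  {"delta_pos": [0,0,0.8],"dr": [0,0,0],"fingers": 1},
  {"delta_pos": [0,0,0.8],"dr": [0,0,0],"fingers": 1},
])

```text
time: 14.4
tool_pos: [0.5393, 0.1581, 0.0841]
tool_rot: [-3.141, 0.0, 1.674]
contact_force: [-0.1, 1.6, 1.2]
opening: 0.0002
grip_force: 0.7
```

The force dropped, which is unexpected. I'll lift and measure the lever by colour mask.

>>> step_arm([
  {"delta_pos": [0,0,-2],"dr": [0,0,0],"fingers": 1},
  {"delta_pos": [0,0,-6],"dr": [0,0,0],"fingers": 1},
  {"delta_pos": [-3,3,-11],"dr": [0,0,0],"fingers": 1},
  {"delta_pos": [-7,7,-13],"dr": [0,0,0],"fingers": 1},
  {"delta_pos": [-12,10,-13],"dr": [0,0,0],"fingers": 1},
])

```text
time: 15.02
tool_pos: [0.6534, 0.0482, 0.2166]
tool_rot: [3.137, 0.001, 1.676]
contact_force: [0.7, 0.1, 0.2]
opening: -0.0002
grip_force: 0.0
```

```bash
cat > m.py <<'E'
from h import *
import cv2
np.set_printoptions(precision=1,suppress=True)
print(robot.observe()['tool_pos'])
for n in("scene","top","wrist"):
    im=viewer.read_camera(n)
    h=cv2.cvtColor(im,cv2.COLOR_RGB2HSV);m=cv2.inRange(h,(38,150,40),(65,255,255))
    k,l,st,ce=cv2.connectedComponentsWithStats(m)
    for i in range(1,k):
        if st[i,4]>8:print(n,st[i],ce[i])
    for t in (.995,.7,.5,.3,.15,0):
        print(n,t,*[proj(n,strap(np.pi,r*np.cos(t),0,.09+r*np.sin(t),0)[:3]) for r in (.055,.1)])
E
python3 m.py
```

```text
[0.7 0.  0.2]
scene [378 151  36  26 143] [395.8 169.1]
scene [339 178  13  19 107] [345.1 185.6]
scene [ 66 239  11  16  87] [ 71.3 246.3]
scene 0.995 [341.7 181.5] [345.2 167.2]
scene 0.7 [342.9 182.1] [347.4 168.6]
scene 0.5 [343.5 183.4] [348.4 171. ]
scene 0.3 [343.9 185.2] [348.9 174.4]
scene 0.15 [344.  186.9] [349.  177.5]
scene 0 [343.9 188.8] [348.9 181.1]
top [225 161   8  36  48] [231.  181.2]
top [283 187   8   5  26] [285.3 189.3]
top [180 199  10   1  10] [184.5 199. ]
top [458 356   8   5  20] [461.5 358.2]
top 0.995 [301.2 185.3] [292.9 184.3]
top 0.7 [297.8 186. ] [286.7 185.8]
top 0.5 [296.2 186.6] [283.8 186.8]
top 0.3 [295.2 187.1] [282.1 187.8]
top 0.15 [294.8 187.5] [281.7 188.5]
top 0 [294.9 187.9] [281.8 189.1]
wrist [ 175   10   36  117 2162] [193.8  58.3]
wrist 0.995 [184.2 103.9] [155.1  64. ]
wrist 0.7 [187.6  87.2] [164.1  30.6]
wrist 0.5 [191.   79.3] [172.4  17.1]
wrist 0.3 [195.   74.3] [181.6  11.1]
wrist 0.15 [198.2  72.6] [188.5  10.9]
wrist 0 [201.4  72.5] [195.3  13.9]
```

The blob suggests the lever is nearly level (θ ≈ 0–0.1). The tips also seem to contact about 13 mm higher than the reported TCP. I'll press again at the same place until the force shows the hard stop.

```bash
python3 -c "
from h import *
s=robot.observe();print(s['tool_pos'],s['contact_force'])
a=lev(0,.003,0);b=list(a);b[2]=.13;c=list(a);c[2]=.2;d=list(a);d[2]=.088
rows([c,b,d])
"
```

```text
[0.65187086 0.04605025 0.21266592] [-0.41684592  0.29038873  0.00180414]
[12.76, -10.03, 1.28] [-0.1, 0.0, -0.6]
[12.76, -10.02, 8.28] [-0.1, 0.0, -0.6]
[12.77, -10.01, 12.48] [-0.1, 0.0, -0.6]
```

>>> step_arm([
  {"delta_pos": [4.2,-3.3,0.5],"dr": [0,0,0],"fingers": 1},
  {"delta_pos": [8.5,-6.6,1],"dr": [0,0,0],"fingers": 1},
  {"delta_pos": [12.8,-10,2],"dr": [0,0,0],"fingers": 1},
  {"delta_pos": [12.8,-10,7],"dr": [0,0,0],"fingers": 1},
  {"delta_pos": [12.8,-10,9.5],"dr": [0,0,0],"fingers": 1},
])

```text
time: 15.8
tool_pos: [0.5356, 0.1672, 0.1171]
tool_rot: [-3.138, 0.001, 1.677]
contact_force: [0.7, -0.5, 0.0]
opening: 0.0005
grip_force: 0.0
```

>>> step_arm([
  {"delta_pos": [0,0,0.6],"dr": [0,0,0],"fingers": 1},
  {"delta_pos": [0,0,1.2],"dr": [0,0,0],"fingers": 1},
  {"delta_pos": [0,0,1.8],"dr": [0,0,0],"fingers": 1},
  {"delta_pos": [0,0,2.2],"dr": [0,0,0],"fingers": 1},
  {"delta_pos": [0,0,2.2],"dr": [0,0,0],"fingers": 1},
])

```text
time: 16.42
tool_pos: [0.5386, 0.166, 0.0973]
tool_rot: [-3.142, 0.0, 1.674]
contact_force: [-0.1, 0.5, 0.0]
opening: 0.0006
grip_force: 0.0
```

>>> step_arm([
  {"delta_pos": [0,0,0.3],"dr": [0,0,0],"fingers": 1},
  {"delta_pos": [0,0,0.6],"dr": [0,0,0],"fingers": 1},
  {"delta_pos": [0,0,0.9],"dr": [0,0,0],"fingers": 1},
  {"delta_pos": [0,0,1.2],"dr": [0,0,0],"fingers": 1},
  {"delta_pos": [0,0,1.2],"dr": [0,0,0],"fingers": 1},
])

```text
time: 17.05
tool_pos: [0.5386, 0.1661, 0.0851]
tool_rot: [-3.141, 0.0, 1.674]
contact_force: [-0.6, 0.4, 0.5]
opening: 0.0001
grip_force: 0.0
```

```bash
python3 m.py | grep -v "0\.[0-9]* \["; python3 -c "
from h import *
s=robot.observe();print(s['tool_pos'],s['contact_force'])"
```

```text
[0.5 0.2 0.1]
scene [377 151  38  26 142] [395.9 168.8]
scene [367 165   5   3  11] [369. 166.]
scene [338 181  14  16  90] [344.2 187.6]
scene [ 66 239  11  16  87] [ 71.3 246.3]
scene 0 [343.9 188.8] [348.9 181.1]
top [230 161   3  12  15] [230.9 166.2]
top [225 177   8  20  28] [230.9 189.1]
top [298 186  11   4  28] [302.8 187.6]
top [211 197   9   1   9] [215. 197.]
top [180 199  11   1  11] [185. 199.]
top [196 198   9   1   9] [200. 198.]
top [458 356   8   5  20] [461.4 358. ]
top 0 [294.9 187.9] [281.8 189.1]
wrist [299 228  36  55 428] [316.5 240.9]
wrist [311 313  13  31 239] [316.5 331.7]
wrist 0 [318.2 287.8] [318.  218.3]
[0.53857471 0.16609224 0.08530997] [ 0.38734517 -0.82458444  0.79795679]
```

>>> step_arm([
  {"delta_pos": [0,0,0.2],"dr": [0,0,0],"fingers": 1},
  {"delta_pos": [0,0,0.4],"dr": [0,0,0],"fingers": 1},
  {"delta_pos": [0,0,0.6],"dr": [0,0,0],"fingers": 1},
  {"delta_pos": [0,0,0.6],"dr": [0,0,0],"fingers": 1},
  {"delta_pos": [0,0,0.6],"dr": [0,0,0],"fingers": 1},
])

```text
time: 17.82
tool_pos: [0.5387, 0.1661, 0.0793]
tool_rot: [3.141, 0.0, 1.674]
contact_force: [-0.1, 2.6, 2.4]
opening: 0.0003
grip_force: 1.4
```

>>> step_arm([
  {"delta_pos": [0,0,0.2],"dr": [0,0,0],"fingers": 1},
  {"delta_pos": [0,0,0.4],"dr": [0,0,0],"fingers": 1},
  {"delta_pos": [0,0,0.6],"dr": [0,0,0],"fingers": 1},
  {"delta_pos": [0,0,0.6],"dr": [0,0,0],"fingers": 1},
  {"delta_pos": [0,0,0.6],"dr": [0,0,0],"fingers": 1},
])

```text
time: 18.45
tool_pos: [0.5388, 0.1666, 0.0741]
tool_rot: [3.14, -0.001, 1.674]
contact_force: [-2.7, 3.1, 9.7]
opening: 0.0005
grip_force: 5.0
```

>>> step_arm([
  {"delta_pos": [0,0,0.2],"dr": [0,0,0],"fingers": 1},
  {"delta_pos": [0,0,0.4],"dr": [0,0,0],"fingers": 1},
  {"delta_pos": [0,0,0.5],"dr": [0,0,0],"fingers": 1},
  {"delta_pos": [0,0,0.5],"dr": [0,0,0],"fingers": 1},
  {"delta_pos": [0,0,0.5],"dr": [0,0,0],"fingers": 1},
])

```text
time: 19.08
tool_pos: [0.5393, 0.1668, 0.0731]
tool_rot: [3.137, -0.001, 1.675]
contact_force: [-12.9, 1.7, 37.7]
opening: 0.0005
grip_force: 19.0
```

The force jumped to 38 N with no motion, so this is the hard stop. Releasing and retreating.

>>> step_arm([
  {"delta_pos": [0,0,-1],"dr": [0,0,0],"fingers": 1},
  {"delta_pos": [0,0,-4],"dr": [0,0,0],"fingers": 1},
  {"delta_pos": [0,0,-9],"dr": [0,0,0],"fingers": 1},
  {"delta_pos": [-4,4,-13],"dr": [0,0,0],"fingers": 1},
  {"delta_pos": [-9,8,-14],"dr": [0,0,0],"fingers": 1},
])

```text
time: 19.7
tool_pos: [0.6231, 0.0904, 0.2093]
tool_rot: [3.138, 0.001, 1.677]
contact_force: [1.4, 0.4, -0.4]
opening: 0.0002
grip_force: 0.0
```

>>> step_arm([
  {"delta_pos": [-3,2,0],"dr": [0,0,0],"fingers": 1},
  {"delta_pos": [-3,2,0],"dr": [0,0,0],"fingers": 1},
  {"delta_pos": [-3,2,0],"dr": [0,0,0],"fingers": 1},
  {"delta_pos": [-3,2,0],"dr": [0,0,0],"fingers": 1},
  {"delta_pos": [-3,2,0],"dr": [0,0,0],"fingers": 1},
])

```text
time: 20.32
tool_pos: [0.6441, 0.0638, 0.2069]
tool_rot: [3.142, 0.0, 1.676]
contact_force: [0.4, -0.4, -0.9]
opening: 0.0003
grip_force: 0.0
```

```bash
python3 m.py; python3 - <<'E'
from h import *
import cv2
im=viewer.read_camera('scene');h=cv2.cvtColor(im,cv2.COLOR_RGB2HSV)
old=cv2.cvtColor(cv2.imread('pics/scene5.png'),cv2.COLOR_BGR2HSV)
for n,q in(("before",old),("now",h)):
    m=cv2.inRange(q,(12,120,60),(30,255,255));m[:195]=0;m[:,:298]=0;m[262:]=0;m[:,350:]=0
    ys,xs=np.nonzero(m);print(n,len(xs),xs.mean(),ys.mean(),xs.min(),xs.max(),ys.min(),ys.max())
    w=cv2.inRange(q,(0,0,150),(179,60,255));w[:190]=0;w[235:]=0;w[:,:315]=0;w[:,345:]=0;ys,xs=np.nonzero(w);print("strap",len(xs),xs.mean(),ys.mean(),ys.max())
E
```

```text
[0.6 0.1 0.2]
scene [376 151  38  26 150] [395. 169.]
scene [339 180  13  17  93] [345.2 187. ]
scene [ 66 239  11  16  88] [ 71.3 246.3]
scene 0.995 [341.7 181.5] [345.2 167.2]
scene 0.7 [342.9 182.1] [347.4 168.6]
scene 0.5 [343.5 183.4] [348.4 171. ]
scene 0.3 [343.9 185.2] [348.9 174.4]
scene 0.15 [344.  186.9] [349.  177.5]
scene 0 [343.9 188.8] [348.9 181.1]
top [230 161   2  12  13] [230.9 166.1]
top [225 174   8  23  32] [231.1 188. ]
top [211 197   9   1   9] [215. 197.]
top [180 199  10   1  10] [184.5 199. ]
top [196 198  10   1  10] [200.5 198. ]
top [458 356   7   5  20] [461.1 358.1]
top 0.995 [301.2 185.3] [292.9 184.3]
top 0.7 [297.8 186. ] [286.7 185.8]
top 0.5 [296.2 186.6] [283.8 186.8]
top 0.3 [295.2 187.1] [282.1 187.8]
top 0.15 [294.8 187.5] [281.7 188.5]
top 0 [294.9 187.9] [281.8 189.1]
wrist [ 190   39   29  111 1977] [206.  85.]
wrist 0.995 [191.6 128.6] [164.5  93.8]
wrist 0.7 [194.9 111.2] [173.   58.6]
wrist 0.5 [198.1 102.6] [180.9  43.6]
wrist 0.3 [201.9  96.9] [189.6  35.9]
wrist 0.15 [204.9  94.6] [196.1  34.5]
wrist 0 [208.   93.9] [202.4  36.3]
before 656 321.2621951219512 242.70731707317074 301 338 225 261
strap 537 328.36126629422716 213.39106145251398 234
now 642 321.19314641744546 242.92056074766356 301 338 225 261
strap 545 328.2623853211009 213.62018348623855 234
```

The lever has dropped from scene row 178 to 180, which matches level. The model and strap are unmoved and the hand is clear, so I'm handing in.

```bash
python3 -c "
from cell import robot
print(robot.hand_in())"
```

```text
the job is handed in; nothing more can be done
None
```

The job is handed in, with no verdict shown. I swung the strap to its stop over the model, then pushed the cam lever down to its hard stop at about 38 N. The first strap pushes missed and the lever took two presses. The camera check showed the model still seated and the hand clear. I did not measure the other objects again.

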